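Nest the copper measures on the pastry bench

ROBOT

A 6-joint arm with a two-finger parallel gripper is mounted at the origin on the work surface. World frame = base frame: x ahead of the robot, y to its left, z up, the work surface at z = 0. Lengths are in m, angles in rad, forces in N, time in s.
With the tool pointing down it reaches from about 0.35 to 0.975 m from the base axis. Payload 7.1 kg.
Tool frame: the origin (TCP) lies midway between the tips of the shut fingers; the grasp point (between the pads) lies 19 mm behind it; z points along the fingers, y is the line along which they close (so a half turn about z gives the same grasp; the last joint's range is limited). The gripper opens to 88 mm and grips with 3 to 60 N. Pads are 20 mm wide; open, the fingers measure 115 mm over their backs; the gripper's body (75 mm by 178 mm) begins 61 mm behind the grasp point.
Start: joints at [-1.156, 0.423, 1.63, -0, 1.089, -0.019], TCP at [0.263, -0.567, 0.223] pointing down, gripper open.
Joint ranges: [-3, 3], [-0.9, 2.11], [0.09, 2.58], [-1.31, 4.45], [0.11, 2.69], [-2.54, 2.54]. Speed limits (rad/s): [2.39, 2.39, 3.01, 3.14, 3.14, 3.14].

INTERFACE

Orientations are given as a rotation vector (axis times angle).
In Python, from plant import r gives the robot as it stands.
- The arm moves only by the shell command python3 -m creep 'ROWS' [OPENING] [FORCE]. ROWS is JSON, a list of rows, each an object of numbers: "x", "y", "z": the shift along the tool's x, y, z in mm; "spin": the turn about the tool's z in degrees. In form: [{"x": .., "y": .., "z": .., "spin": ..}, ...]. A call has 1 to 8 rows; each row is the pose to reach, as a shift and turn from the pose commanded when the call began, along the tool's axes at that moment; what a row does not reach only later rows make up. A row lasts 1/8 s, in which the tool goes at most 62.5 mm and 10.7 degrees, less where a joint would pass 70% of its speed; a pose out of reach is approached as far as the arm can. A call with a gripper value outside its range is refused whole. OPENING is the closure, from 0 (fully open) to 1 (shut), set as the call begins (- or left out, the last holds). The fingers move at their own pace and stop on an object; FORCE is the grip in N (left out, the last holds). Time passes only in rows, so rows that repeat a pose let the fingers close. It gives the time, the measured TCP pose, the force, the opening and the grip force at its end, in the units of the state.
- r.state(): the state, without advancing time (a new reading comes with each control period).
- r.snapshot(name): name is "scene" or "top" or "wrist"; returns the picture (384x512x3 uint8, blue, green, red); there is no depth.
- r.get_calibration(name): a dict with "mtx" (3x3 intrinsics, pixels), "rvec" (rotation vector, rad) and "tvec" (3), from world to camera coordinates, as OpenCV has them. Camera axes: x right, y down, z forward; pixel columns grow to the right and rows downward; lengths in m; the calibration is good to about 2 mm. A picture is of the moment at which its call begins: read the wrist's pose just before it. get_calibration takes no time and is no camera call; for the wrist camera it gives the pose at the moment of the call.
- r.close_job(): hands the job in; it is judged then, once.
The state is a dict: "clock": time; "joint_pos": joint angles; "joint_vel": joint speeds; "joint_efforts": joint torques, N m; "tool_pos": TCP position; "ee_rot": TCP orientation; "force": force on the tool from outside, world axes, zero at the start; "torque": the same for the moment, N m; "gripper_width": opening from 0.0 (shut) to 1.0 (fully open); "finger_force": force on a finger pad.
Only numpy, scipy, OpenCV 4.12 (cv2) and the standard library are available. Lean on these libraries where they do the work, as an engineer would, in place of code of your own. Each camera call takes 0.05 s, during which the arm holds its last target. There are 200 camera calls.

TASK

Clear up the bakery's three copper measures by nesting them upright on the bench: first stand the middle one in the wide squat one, then the tall slim one in the middle one, each right down on the bottom of the one that holds it. Set each one down and let go rather than dropping it in, and leave the amber glass bottle standing where it is.

Things in the scene. Friction and masses are not known exactly. Their poses are not given: they have to be found in the camera images.
- wide_center (a point): Wide copper measure: squat tapered loose copper cup, 50 mm high, outside 62 mm across at the bottom, 92 at the rim (inside 86 at the rim, about 58 at the inner bottom), 220 g. Wall 3 mm, flat bottom 5 mm thick, open top, no handle; starts upright on the bench. Origin on its axis half-way up, 25 mm above the underside; z axis up. It need not be lifted.
- middle_center (a point): Middle copper measure: like the wide one but 85 mm high, outside 46 mm across at the bottom, 64 at the rim (inside 58 at the rim, about 41 at the inner bottom), about 160 g; wall 3 mm, bottom 5 mm. Origin on its axis half-way up, 42.5 mm above the underside; z axis up. Fully home in the wide one, its origin is 22.5 mm and its rim 40 mm above the wide one's.
- slim_center (a point): Slim copper measure: like the others but 116 mm high, outside 32 mm across at the bottom, 48 at the rim, about 120 g; wall 3 mm, bottom 5 mm. Origin on its axis half-way up, 58 mm above the underside; z axis up. Fully home in the middle one, its origin is 20.5 mm and its rim 36 mm above the middle one's.
- bottle_center (a point): Amber glass bottle, black cap, paper label, 54 mm across, 115 mm high, 250 g, loose among the measures; leave it alone. Origin on its axis half-way up; z axis up. Unlisted bystanders (steel tumbler the size of the middle measure, white beaker, jar, bowl, rolling pin, scraper) are at most 115 mm high; fixed equipment at the bench's edges is under 160 mm.
Mind the look-alikes: they are no part of the job. Leave any blue look-alike of the part that bears middle_center alone.

How it is judged:
By the outcome, as a careful person would: the job done as asked, in the order asked, and still so for the second after the job is handed in, with the robot touching nothing.
It also fails if it takes over 64 s, if anything falls off the work surface, if the arm or the gripper's body presses on something with over 40 N, if the wrist force passes 120 N, or if a joint passes its speed limit or range.

## Working session

There is one attempt and no reset: what is moved stays moved. The work goes in short steps, Python scripts to look and compute and a shell command to move; the robot and the scene stay as the last step left them, time stands still between calls to the robot, and variables do not carry over. Pictures are saved under pics/ and viewed, at most 10 in all, crops included, and the job is handed in when it is done.

```bash
ls; mkdir -p pics
cat > h.py <<'E'
import numpy as np, cv2
from plant import r
def cal(n):
    c=r.get_calibration(n); R=cv2.Rodrigues(np.array(c["rvec"],float))[0]; return np.array(c["mtx"],float),R,np.array(c["tvec"],float).ravel()
def ray(c,uv):
    K,R,t=c; d=R.T@np.linalg.solve(K,[uv[0],uv[1],1.]); return -R.T@t,d
def onplane(c,uv,z):
    o,d=ray(c,uv); return o+d*(z-o[2])/d[2]
def proj(c,p):
    K,R,t=c; q=K@(R@np.array(p)+t); return q[:2]/q[2]
E
python3 - <<'E'
from h import *
s=r.state();print(s)
for n in("scene","top"):
    im=r.snapshot(n);cv2.imwrite(f"pics/{n}0.png",im);c=cal(n);print(n,c[0][0,0],-c[1].T@c[2],c[1][2])
a=cv2.imread("pics/scene0.png");b=cv2.imread("pics/top0.png")
E
```

```text
pics
{'clock': 0.0, 'joint_pos': array([-1.15600895e+00,  4.23817721e-01,  1.63070548e+00, -2.13852069e-05,
        1.08859524e+00, -1.89895359e-02]), 'joint_vel': array([ 1.75775375e-03, -4.60578822e-04, -1.67806912e-03,  8.73401343e-04,
        1.55752687e-05, -1.63352133e-03]), 'joint_efforts': array([ 8.07750203e-04, -5.44637740e+01, -2.73663586e+01,  6.43372955e-02,
        2.28319725e-02, -1.43886637e-04]), 'tool_pos': array([ 0.26248408, -0.56658676,  0.22191005]), 'ee_rot': array([-3.06652993e+00, -6.75739770e-01,  5.00146862e-04]), 'force': array([-0.85593196, -1.11563285,  0.43093554]), 'torque': array([-0.02436139,  0.01292618,  0.02088087]), 'finger_force': 0.0, 'gripper_width': 0.9992564586130066}
scene 401.45453991919777 [ 1.32697857 -0.29306718  0.65609813] [-0.75203164  0.29484712 -0.58950283]
top 362.3668363102672 [0.47725155 0.00767866 0.78427549] [ 0.10071754 -0.02526588 -0.99459419]
```

View pics/scene0.png

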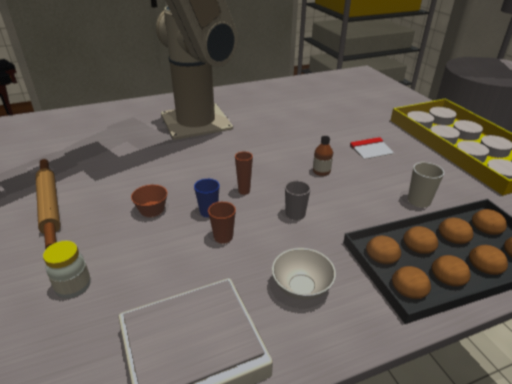

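View pics/top0.png

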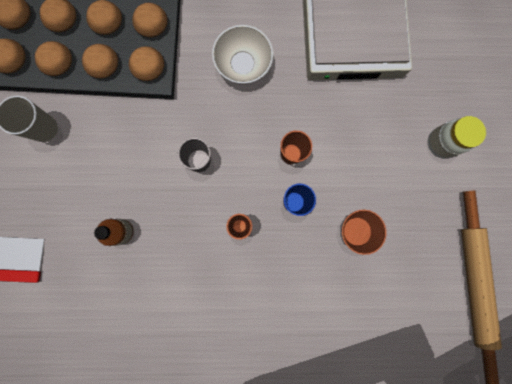

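Top view: copper candidates are the wide one at (364,232), middle at (296,148) and slim at (239,226). The blue look-alike (300,200), steel tumbler (195,155) and amber bottle (112,232) are not part of the job. I'll measure these and confirm with one enlarged crop.

```bash
cat > m.py <<'E'
from h import *
def blobs(im,lo,hi,amin=200):
    hsv=cv2.cvtColor(cv2.GaussianBlur(im,(3,3),0),cv2.COLOR_BGR2HSV)
    m=cv2.inRange(hsv,lo,hi)
    if lo[0]<5: m|=cv2.inRange(hsv,(170,lo[1],lo[2]),(180,255,255))
    m=cv2.morphologyEx(m,cv2.MORPH_CLOSE,np.ones((5,5)))
    cs=cv2.findContours(m,cv2.RETR_EXTERNAL,cv2.CHAIN_APPROX_NONE)[0]
    return [cv2.convexHull(c) for c in cs if cv2.contourArea(c)>amin]
COP=((0,110,25),(18,255,255)); BLU=((105,110,20),(130,255,255))
E
python3 - <<'E'
from m import *
im=cv2.imread("pics/top0.png");c=cal("top");v=cv2.resize(im[110:280,80:420],None,fx=2.3,fy=2.3,interpolation=cv2.INTER_CUBIC)
for col,n in((COP,"cop"),(BLU,"blue")):
  for h in blobs(im,*col):
    e=cv2.fitEllipse(h)
    if not 100<e[0][1]<300: continue
    out=[]
    for z in(.05,.085,.115):
        P=np.array([onplane(c,p[0],z) for p in h]);q,rad=cv2.minEnclosingCircle(P[:,:2].astype(np.float32)*1000)
        out.append((z,np.round(q,0),round(2*rad,1)))
    print(n,np.round(e[0]),out)
    cv2.polylines(v,[((h-[80,110])*2.3).astype(int)],True,(0,255,0),1)
cv2.imwrite("pics/crop0.png",v)
E
```

```text
cop [ 18. 276.] [(0.05, array([380., 441.]), 78.5), (0.085, array([384., 420.]), 74.7), (0.115, array([388., 403.]), 71.5)]
cop [111. 232.] [(0.05, array([461., 268.]), 55.1), (0.085, array([462., 255.]), 52.5), (0.115, array([462., 245.]), 50.2)]
cop [239. 226.] [(0.05, array([473.,  12.]), 50.8), (0.085, array([474.,  12.]), 48.4), (0.115, array([474.,  12.]), 46.3)]
cop [363. 232.] [(0.05, array([ 463., -240.]), 89.8), (0.085, array([ 463., -228.]), 85.5), (0.115, array([ 464., -218.]), 81.8)]
cop [481. 289.] [(0.05, array([ 357., -479.]), 380.1), (0.085, array([ 363., -456.]), 361.9), (0.115, array([ 368., -436.]), 346.4)]
cop [295. 147.] [(0.05, array([ 637., -102.]), 70.3), (0.085, array([629., -96.]), 67.0), (0.115, array([623., -92.]), 64.1)]
blue [299. 199.] [(0.05, array([ 528., -110.]), 65.4), (0.085, array([ 525., -104.]), 62.3), (0.115, array([523., -99.]), 59.6)]
```

View pics/crop0.png

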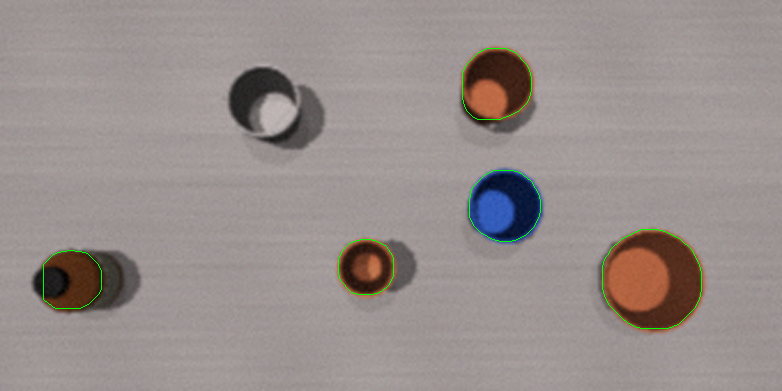

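The crop confirms the three copper measures: wide at (463,-240) mm, 90 mm across (92 given); middle at (629,-96), about 65 mm (64 given); slim at (474,12), 46 mm (48 given). The blue one is excluded. Next I work out the first shift.

```bash
cat > go.py <<'E'
import sys
from h import *
s=r.state();R=cv2.Rodrigues(np.array(s["ee_rot"]))[0];p=np.array(s["tool_pos"])*1000
print("t",round(s["clock"],2),"tcp",np.round(p,1),"tx",np.round(R[:,0],3),"tz",np.round(R[:,2],3),"q6",round(s["joint_pos"][5],2),"w",round(s["gripper_width"],3),"F",np.round(s["force"],1),"ff",round(s["finger_force"],1))
for a in sys.argv[1:]:
    print(a,"shift",np.round(R.T@(np.array(eval(a),float)-p),1))
E
python3 go.py 630,-97,220
```

```text
t 0.1 tcp [ 262.5 -566.6  222. ] tx [0.907 0.42  0.   ] tz [-0.001  0.001 -1.   ] q6 -0.02 w 1.001 F [ 0.2 -0.4 -0.2] ff 0.0
630,-97,220 shift [ 530.8 -271.7    2.4]
```

```bash
python3 -m creep '[{"x":30,"y":-15},{"x":80,"y":-41},{"x":130,"y":-67},{"x":180,"y":-92},{"x":230,"y":-118},{"x":280,"y":-143},{"x":330,"y":-169},{"x":380,"y":-194}]' 0; python3 -m creep '[{"x":45,"y":-23},{"x":90,"y":-46},{"x":120,"y":-62},{"x":140,"y":-72},{"x":151,"y":-78},{"x":151,"y":-78},{"x":151,"y":-78},{"x":151,"y":-78}]'
python3 - <<'E'
from m import *
c=cal("wrist");im=r.snapshot("wrist");cv2.imwrite("pics/w1.png",im);print(-c[1].T@c[2],c[1][2])
for n,p in dict(mid=(.630,-.097,.085),wide=(.463,-.24,.05)).items(): print(n,proj(c,p))
E
python3 go.py 630,-97,220 630,-97,54
```

```text
[ 0.33184958 -0.53414853  0.38279521] [-0.25352067 -0.11490179 -0.96048157]
mid [-279.90569096 -847.36862437]
wide [  -8.01988422 -225.5989102 ]
t 0.15 tcp [ 262.5 -566.7  222.1] tx [0.907 0.42  0.   ] tz [-0.     0.001 -1.   ] q6 -0.02 w 1.001 F [ 1.2 -0.2  0.3] ff 0.0
630,-97,220 shift [ 530.9 -271.8    2.4]
630,-97,54 shift [ 530.8 -271.6  168.4]invalid input at $[0]: expected keys x, y, z, spin
invalid input at $[0]: expected keys x, y, z, spin
```

View pics/w1.png

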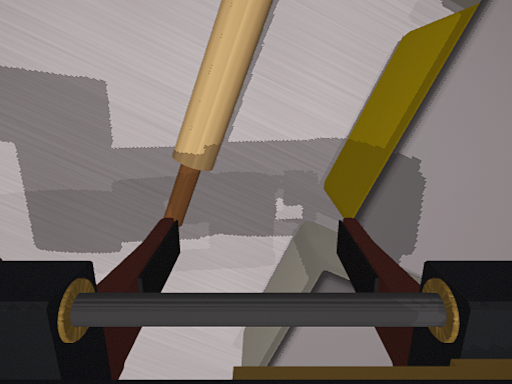

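The move was refused because all four keys are required. The picture shows only the rolling pin and the tray at the start pose, so I'm resending with full rows.

```bash
python3 -m creep '[{"x":30,"y":-15,"z":0,"spin":0},{"x":80,"y":-41,"z":0,"spin":0},{"x":130,"y":-67,"z":0,"spin":0},{"x":180,"y":-92,"z":0,"spin":0},{"x":230,"y":-118,"z":0,"spin":0},{"x":280,"y":-143,"z":0,"spin":0},{"x":330,"y":-169,"z":0,"spin":0},{"x":380,"y":-194,"z":0,"spin":0}]' 0 && python3 -m creep '[{"x":45,"y":-23,"z":0,"spin":0},{"x":90,"y":-46,"z":0,"spin":0},{"x":115,"y":-59,"z":0,"spin":0},{"x":115,"y":-59,"z":0,"spin":0},{"x":115,"y":-59,"z":0,"spin":0},{"x":115,"y":-59,"z":0,"spin":0}]'
python3 - <<'E'
from m import *
c=cal("wrist");im=r.snapshot("wrist");cv2.imwrite("pics/w2.png",im);print(-c[1].T@c[2],c[1][2])
for n,p in dict(mid=(.630,-.097,.085),wide=(.463,-.24,.05)).items(): print(n,proj(c,p))
E
python3 go.py 630,-97,220 630,-97,54
```

```text
clock: 1.15
tool_pos: [0.5268, -0.2297, 0.2226]
ee_rot: [-3.068, -0.676, 0.0]
force: [0.2, -0.9, 0.2]
gripper_width: 1.004
finger_force: 0.0
clock: 1.9
tool_pos: [0.6048, -0.1305, 0.2226]
ee_rot: [-3.068, -0.674, 0.001]
force: [0.2, -0.0, -0.3]
gripper_width: 1.0
finger_force: 0.0
[ 0.6741331  -0.09787322  0.38339034] [-0.25358994 -0.11582147 -0.96035282]
mid [237.68403833 137.0467189 ]
wide [291.34992621 306.38749186]
t 1.95 tcp [ 604.9 -130.5  222.7] tx [ 0.908  0.419 -0.   ] tz [-0. -0. -1.] q6 0.91 w 0.999 F [-0.2 -0.8  0.8] ff 0.0
630,-97,220 shift [ 36.8 -19.9   2.7]
630,-97,54 shift [ 36.9 -19.9 168.7]
```

View pics/w2.png

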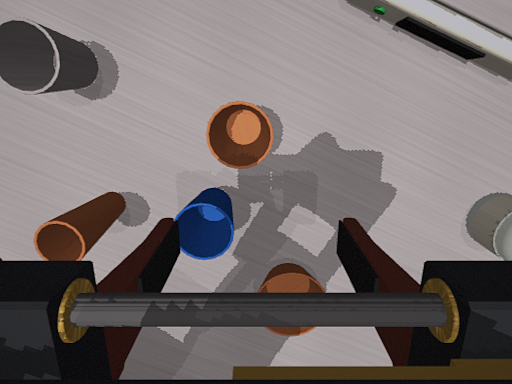

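The middle rim shows at about (240,134) against a predicted (238,137), the blue one at (205,225), slim at (60,243), wide at (292,298). That agrees to about 2 mm. I'll refine with this picture and go.

Run:
```python
from m import *
im=cv2.imread("pics/w2.png");c=cal("wrist")
for h in blobs(im,(0,100,40),(18,255,255)):
    e=cv2.fitEllipse(h)
    if e[0][1]>255 : continue
    P=np.array([onplane(c,p[0],.085) for p in h]);q,rad=cv2.minEnclosingCircle(P[:,:2].astype(np.float32)*1000);print(np.round(e[0]),q,2*rad)
```

```text
[ 79. 227.] (478.8403625488281, 10.173291206359863) 113.08213806152344
[240. 135.] (632.08984375, -97.95965576171875) 62.8304328918457
```

```bash
python3 -m creep '[{"x":37,"y":-19,"z":0,"spin":0},{"x":37,"y":-19,"z":30,"spin":0},{"x":37,"y":-19,"z":70,"spin":0},{"x":37,"y":-19,"z":110,"spin":0},{"x":37,"y":-19,"z":140,"spin":0},{"x":37,"y":-19,"z":160,"spin":0},{"x":37,"y":-19,"z":168,"spin":0},{"x":37,"y":-19,"z":168,"spin":0}]' 0 && python3 -m creep '[{"x":0,"y":0,"z":0,"spin":0},{"x":0,"y":0,"z":0,"spin":0},{"x":0,"y":0,"z":0,"spin":0},{"x":0,"y":0,"z":0,"spin":0},{"x":0,"y":0,"z":0,"spin":0},{"x":0,"y":0,"z":0,"spin":0},{"x":0,"y":0,"z":0,"spin":0},{"x":0,"y":0,"z":0,"spin":0}]' 1 15; python3 go.py 631,-98,54
```

```text
clock: 2.95
tool_pos: [0.6313, -0.0969, 0.0549]
ee_rot: [3.068, 0.676, 0.0]
force: [0.3, 0.8, -0.2]
gripper_width: 1.001
finger_force: 0.0
clock: 3.95
tool_pos: [0.6318, -0.0968, 0.0553]
ee_rot: [3.067, 0.676, 0.002]
force: [0.4, -0.2, 5.0]
gripper_width: 0.707
finger_force: 15.0
t 3.95 tcp [631.8 -96.8  55.3] tx [0.907 0.42  0.001] tz [ 0.001 -0.    -1.   ] q6 0.97 w 0.707 F [ 0.4 -0.2  5. ] ff 15.0
631,-98,54 shift [-1.2  0.7  1.3]
```

```bash
python3 -m creep '[{"x":0,"y":0,"z":-6,"spin":0},{"x":0,"y":0,"z":-20,"spin":0},{"x":0,"y":0,"z":-40,"spin":0},{"x":0,"y":0,"z":-65,"spin":0},{"x":0,"y":0,"z":-90,"spin":0},{"x":0,"y":0,"z":-110,"spin":0},{"x":0,"y":0,"z":-118,"spin":0},{"x":0,"y":0,"z":-118,"spin":0}]' 1 25
python3 - <<'E'
from m import *
im=r.snapshot("wrist");cv2.imwrite("pics/w3.png",im)
E
python3 go.py 463,-240,173
```

```text
clock: 4.95
tool_pos: [0.6312, -0.0967, 0.1732]
ee_rot: [3.068, 0.676, 0.001]
force: [0.8, 0.2, -2.7]
gripper_width: 0.704
finger_force: 25.0
t 5.0 tcp [630.8 -96.6 172.4] tx [ 0.907  0.42  -0.   ] tz [-0.001  0.    -1.   ] q6 0.97 w 0.708 F [-0.2  0.6 -2.2] ff 25.0
463,-240,173 shift [-212.5   59.6   -0.6]
```

View pics/w3.png

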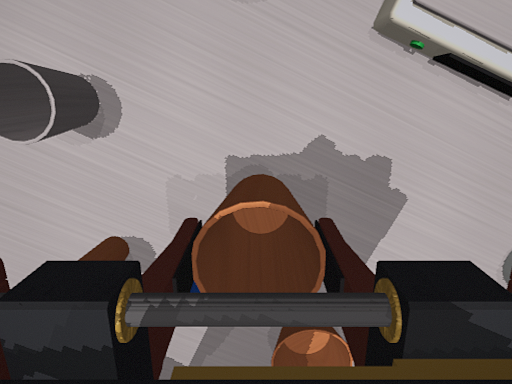

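```bash
python3 -m creep '[{"x":-15,"y":4,"z":0,"spin":0},{"x":-50,"y":14,"z":0,"spin":0},{"x":-90,"y":25,"z":0,"spin":0},{"x":-130,"y":36,"z":0,"spin":0},{"x":-170,"y":48,"z":0,"spin":0},{"x":-200,"y":56,"z":0,"spin":0},{"x":-212,"y":59.5,"z":0,"spin":0},{"x":-212,"y":59.5,"z":0,"spin":0}]' 1 25
python3 - <<'E'
from m import *
s=r.state();p=np.array(s["tool_pos"]);c=cal("wrist");im=r.snapshot("wrist");cv2.imwrite("pics/w4.png",im)
hsv=cv2.cvtColor(im,cv2.COLOR_BGR2HSV)
for zo in (.028,.031):
  a=np.linspace(0,2*np.pi,90);q=np.array([proj(c,p+[.032*np.cos(t),.032*np.sin(t),zo]) for t in a]);print("exp held rim: top",q[:,1].min(),"lr",q[:,0].min(),q[:,0].max(), "px/mm", proj(c,p+[.01,0,zo])-proj(c,p+[0,0,zo]))
a=np.linspace(0,2*np.pi,90);q=np.array([proj(c,np.array([.463,-.24,.05])+[.046*np.cos(t),.046*np.sin(t),0]) for t in a]);cv2.polylines(im,[q.astype(int)],True,(0,255,0),1)
cv2.imwrite("pics/w4o.png",im)
E
python3 go.py 463,-240,65 463,-240,59
```

```text
clock: 6.0
tool_pos: [0.4632, -0.2401, 0.1724]
ee_rot: [-3.068, -0.674, 0.0]
force: [-0.4, 0.2, -1.4]
gripper_width: 0.703
finger_force: 25.0
exp held rim: top 198.54934126330772 lr 190.87976463349443 328.01845459263575 px/mm [  9.14760288 -17.62156231]
exp held rim: top 200.77044183337907 lr 189.54383858205048 329.39825658896524 px/mm [  9.33167761 -17.91599702]
t 6.05 tcp [ 463.9 -239.7  172.5] tx [0.908 0.42  0.   ] tz [ 0.  0. -1.] q6 0.64 w 0.7 F [ 1.   0.  -1.3] ff 25.0
463,-240,65 shift [-9.000e-01 -1.000e-01  1.075e+02]
463,-240,59 shift [-9.000e-01 -1.000e-01  1.135e+02]
```

View pics/w4o.png

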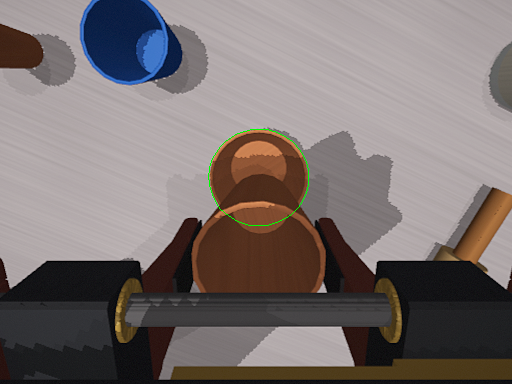

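The predicted wide rim (green) overlays the real one, and the held rim top at row 202 matches the expected 200, so it is centred. Lowering.

```bash
python3 -m creep '[{"x":0,"y":0,"z":15,"spin":0},{"x":0,"y":0,"z":40,"spin":0},{"x":0,"y":0,"z":65,"spin":0},{"x":0,"y":0,"z":85,"spin":0},{"x":0,"y":0,"z":98,"spin":0},{"x":0,"y":0,"z":106,"spin":0},{"x":0,"y":0,"z":108,"spin":0},{"x":0,"y":0,"z":108,"spin":0}]' 1 25; python3 -m creep '[{"x":0,"y":0,"z":1,"spin":0},{"x":0,"y":0,"z":2,"spin":0},{"x":0,"y":0,"z":3,"spin":0},{"x":0,"y":0,"z":4,"spin":0},{"x":0,"y":0,"z":4,"spin":0}]'; python3 go.py 463,-240,60
```

```text
clock: 7.05
tool_pos: [0.4641, -0.2399, 0.065]
ee_rot: [3.068, 0.676, 0.001]
force: [-0.6, -0.3, -1.5]
gripper_width: 0.702
finger_force: 25.0
clock: 7.68
tool_pos: [0.4637, -0.2398, 0.0606]
ee_rot: [-3.068, -0.676, 0.0]
force: [1.1, 0.3, -2.1]
gripper_width: 0.703
finger_force: 25.0
t 7.67 tcp [ 463.7 -239.8   60.6] tx [ 0.907  0.42  -0.   ] tz [-0.  0. -1.] q6 0.64 w 0.703 F [ 1.1  0.3 -2.1] ff 25.0
463,-240,60 shift [-0.7 -0.1  0.6]
```

```bash
python3 -m creep '[{"x":0,"y":0,"z":0.5,"spin":0},{"x":0,"y":0,"z":1,"spin":0},{"x":0,"y":0,"z":1,"spin":0}]'; python3 go.py 463,-240,60
```

```text
clock: 8.05
tool_pos: [0.464, -0.2398, 0.0603]
ee_rot: [3.068, 0.676, 0.001]
force: [-3.0, 1.1, 6.6]
gripper_width: 0.703
finger_force: 25.0
t 8.05 tcp [ 464.  -239.8   60.3] tx [0.907 0.42  0.   ] tz [ 0. -0. -1.] q6 0.64 w 0.703 F [-3.   1.1  6.6] ff 25.0
463,-240,60 shift [-1.  -0.3  0.3]
```

Contact is at 60.3 mm (60 expected), so it is home. Release and rise.

```bash
python3 -m creep '[{"x":0,"y":0,"z":0,"spin":0},{"x":0,"y":0,"z":0,"spin":0},{"x":0,"y":0,"z":0,"spin":0},{"x":0,"y":0,"z":0,"spin":0},{"x":0,"y":0,"z":0,"spin":0}]' 0;  python3 -m creep '[{"x":0,"y":0,"z":-8,"spin":0},{"x":0,"y":0,"z":-30,"spin":0},{"x":0,"y":0,"z":-60,"spin":0},{"x":0,"y":0,"z":-90,"spin":0},{"x":0,"y":0,"z":-120,"spin":0},{"x":0,"y":0,"z":-150,"spin":0},{"x":0,"y":0,"z":-160,"spin":0},{"x":0,"y":0,"z":-160,"spin":0}]'; python3 go.py 444,-48,220
```

```text
clock: 8.68
tool_pos: [0.4637, -0.2398, 0.0596]
ee_rot: [-3.068, -0.676, 0.0]
force: [0.6, -0.2, 1.1]
gripper_width: 0.997
finger_force: 0.0
clock: 9.68
tool_pos: [0.4638, -0.2398, 0.22]
ee_rot: [3.067, 0.676, 0.001]
force: [0.2, -0.2, -0.3]
gripper_width: 1.005
finger_force: 0.0
t 9.68 tcp [ 463.8 -239.8  220. ] tx [0.907 0.42  0.001] tz [ 0.001 -0.001 -1.   ] q6 0.64 w 1.005 F [ 0.2 -0.2 -0.3] ff 0.0
444,-48,220 shift [ 6.260e+01 -1.824e+02 -1.000e-01]
```

```bash
python3 -m creep '[{"x":5,"y":-20,"z":0,"spin":0},{"x":15,"y":-60,"z":0,"spin":0},{"x":25,"y":-105,"z":0,"spin":0},{"x":37,"y":-150,"z":0,"spin":0},{"x":47,"y":-190,"z":0,"spin":0},{"x":53,"y":-215,"z":0,"spin":0},{"x":55,"y":-224,"z":0,"spin":0},{"x":55,"y":-224,"z":0,"spin":0}]'
python3 - <<'E'
from m import *
c=cal("wrist");im=r.snapshot("wrist");t=r.snapshot("top");ct=cal("top")
for h in blobs(im,(0,100,40),(18,255,255)):
    e=cv2.fitEllipse(h)
    if e[0][1]>280: continue
    P=np.array([onplane(c,p[0],.116) for p in h]);q,rad=cv2.minEnclosingCircle(P[:,:2].astype(np.float32)*1000);print(np.round(e[0]),q,2*rad,"pred",proj(c,(.474,.012,.116)))
def circ(i,c,p,rad):
    a=np.linspace(0,2*np.pi,60);cv2.polylines(i,[np.array([proj(c,np.array(p)+[rad*np.cos(u),rad*np.sin(u),0])*1 for u in a]).astype(int)],True,(0,255,0),1)
cv2.imwrite("pics/top5.png",t)
circ(im,c,(.474,.012,.116),.024)
tt=cv2.resize(t[150:300,280:440],(400,375),interpolation=cv2.INTER_CUBIC)
o=np.zeros((375,800,3),np.uint8);o[:,400:]=tt;o[:300,:400]=cv2.resize(im,(400,300));cv2.imwrite("pics/v5.png",o)
for rad,z,n in((.046,.05,"wide"),(.032,.09,"mid")): print(n,proj(ct,(.463,-.24,z)))
E
python3 go.py 474,12,88
```

```text
clock: 10.68
tool_pos: [0.4189, -0.0129, 0.2192]
ee_rot: [-3.067, -0.678, 0.002]
force: [-0.4, -0.3, -0.4]
gripper_width: 1.003
finger_force: 0.0
[388. 258.] (407.6601867675781, -151.6138153076172) 117.5512924194336 pred [259.81708168 113.54938515]
[129. 262.] (306.63323974609375, 65.08367919921875) 110.68626403808594 pred [259.81708168 113.54938515]
[464. 217.] (468.239501953125, -192.21119689941406) 106.11727905273438 pred [259.81708168 113.54938515]
[258. 112.] (474.1242370605469, 13.621137619018555) 46.81586456298828 pred [259.81708168 113.54938515]
[13. 13.] (461.3345947265625, 208.00552368164062) 35.210540771484375 pred [259.81708168 113.54938515]
wide [363.51466749 231.49276088]
mid [370.49991141 231.91675038]
t 10.78 tcp [419.5 -13.8 219.4] tx [ 0.907  0.42  -0.   ] tz [-0. -0. -1.] q6 1.08 w 1.002 F [-1.3 -0.3 -0.4] ff 0.0
474,12,88 shift [ 60.4  -0.5 131.4]
```

View pics/v5.png

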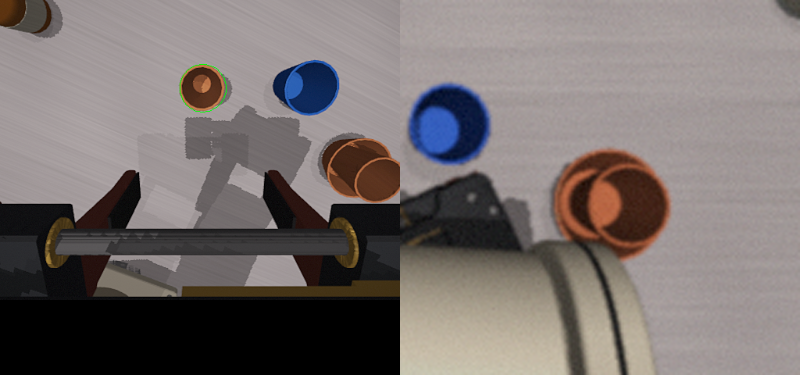

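The left view shows the slim rim at about (202,87), inside the green prediction. On the right, the middle stands inside the wide near crop (630,208), and the blue one is untouched. Reaching for the slim one.

```bash
python3 -m creep '[{"x":25,"y":-1,"z":0,"spin":0},{"x":55,"y":-1,"z":0,"spin":0},{"x":60.5,"y":-1.5,"z":20,"spin":0},{"x":60.5,"y":-1.5,"z":60,"spin":0},{"x":60.5,"y":-1.5,"z":100,"spin":0},{"x":60.5,"y":-1.5,"z":124,"spin":0},{"x":60.5,"y":-1.5,"z":131,"spin":0},{"x":60.5,"y":-1.5,"z":131,"spin":0}]' 0 && python3 -m creep '[{"x":0,"y":0,"z":0,"spin":0},{"x":0,"y":0,"z":0,"spin":0},{"x":0,"y":0,"z":0,"spin":0},{"x":0,"y":0,"z":0,"spin":0},{"x":0,"y":0,"z":0,"spin":0},{"x":0,"y":0,"z":0,"spin":0},{"x":0,"y":0,"z":0,"spin":0},{"x":0,"y":0,"z":0,"spin":0}]' 1 15; python3 go.py 474,13,88
```

```text
clock: 11.78
tool_pos: [0.474, 0.0128, 0.0887]
ee_rot: [-3.068, -0.675, 0.001]
force: [-0.0, -1.1, 0.3]
gripper_width: 1.002
finger_force: 0.0
clock: 12.78
tool_pos: [0.474, 0.0134, 0.0888]
ee_rot: [3.068, 0.676, 0.001]
force: [-0.3, -0.4, 4.8]
gripper_width: 0.539
finger_force: 15.0
t 12.78 tcp [474.   13.4  88.8] tx [0.907 0.42  0.   ] tz [ 0. -0. -1.] q6 1.14 w 0.539 F [-0.3 -0.4  4.8] ff 15.0
474,13,88 shift [-0.2  0.3  0.8]
```

```bash
python3 -m creep '[{"x":0,"y":0,"z":-6,"spin":0},{"x":0,"y":0,"z":-20,"spin":0},{"x":0,"y":0,"z":-40,"spin":0},{"x":0,"y":0,"z":-65,"spin":0},{"x":0,"y":0,"z":-90,"spin":0},{"x":0,"y":0,"z":-110,"spin":0},{"x":0,"y":0,"z":-120,"spin":0},{"x":0,"y":0,"z":-120,"spin":0}]' 1 25; python3 -m creep '[{"x":-10,"y":13,"z":0,"spin":0},{"x":-30,"y":38,"z":0,"spin":0},{"x":-60,"y":77,"z":0,"spin":0},{"x":-90,"y":115,"z":0,"spin":0},{"x":-120,"y":153,"z":0,"spin":0},{"x":-148,"y":189,"z":0,"spin":0},{"x":-168,"y":215,"z":0,"spin":0},{"x":-176,"y":225,"z":0,"spin":0}]' &&  python3 -m creep '[{"x":0,"y":0,"z":0,"spin":0},{"x":0,"y":0,"z":0,"spin":0}]'
python3 - <<'E'
from m import *
s=r.state();p=np.array(s["tool_pos"]);c=cal("wrist");im=r.snapshot("wrist")
print("pred mid",proj(c,(.463,-.24,.09)))
a=np.linspace(0,2*np.pi,90)
def circ(p,rad): 
    q=np.array([proj(c,np.array(p)+[rad*np.cos(t),rad*np.sin(t),0]) for t in a]);cv2.polylines(im,[q.astype(int)],True,(0,255,0),1);return q
cv2.imwrite("pics/w6.png",im)
circ((.463,-.24,.09),.032);circ((.463,-.24,.05),.046);circ(p+[0,0,.0275],.024)
cv2.imwrite("pics/w6o.png",im)
E
python3 go.py 463,-240,208
```

```text
clock: 13.78
tool_pos: [0.474, 0.0134, 0.2094]
ee_rot: [3.068, 0.676, 0.002]
force: [0.3, -0.3, -1.2]
gripper_width: 0.533
finger_force: 25.0
clock: 14.78
tool_pos: [0.4072, -0.2664, 0.2078]
ee_rot: [-3.068, -0.672, 0.002]
force: [0.9, -0.1, -0.7]
gripper_width: 0.537
finger_force: 25.0
clock: 15.02
tool_pos: [0.4085, -0.2639, 0.2083]
ee_rot: [-3.067, -0.677, 0.001]
force: [1.1, -0.0, -1.6]
gripper_width: 0.536
finger_force: 25.0
pred mid [260.63225849 113.67580811]
t 15.07 tcp [ 408.6 -263.7  208.5] tx [ 0.907  0.421 -0.   ] tz [-0.     0.001 -1.   ] q6 0.54 w 0.537 F [-0.4  0.2 -1.7] ff 25.0
463,-240,208 shift [59.3  1.4  0.4]
```

View pics/w6o.png

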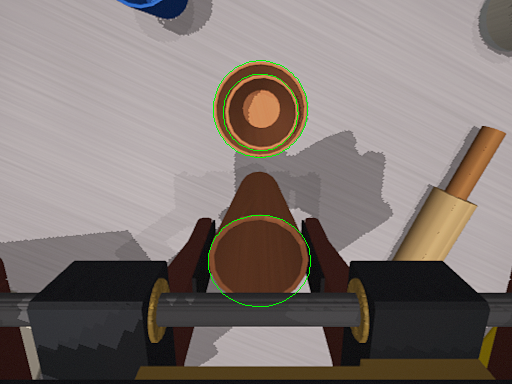

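Both nested rims sit on the prediction within a pixel or two: wide (261,108), middle (262,112). The slim one is held straight, rim top at row 216. A quick check of the middle's bright inner bottom at (262,108):

```bash
python3 - <<'E'
from m import *
im=cv2.imread("pics/w6.png");c=cal("wrist");g=im[:,:,2].copy();k=np.zeros_like(g);cv2.circle(k,(262,110),28,255,-1)
m=cv2.inRange(g,170,255)&k
h=cv2.convexHull(max(cv2.findContours(m,cv2.RETR_EXTERNAL,cv2.CHAIN_APPROX_NONE)[0],key=cv2.contourArea))
P=np.array([onplane(c,p[0],.010) for p in h]);q,rad=cv2.minEnclosingCircle(P[:,:2].astype(np.float32)*1000);print(cv2.fitEllipse(h)[0],q,2*rad)
E
python3 go.py 463,-240,208 463,-241,108
```

```text
(263.103515625, 109.33677673339844) (463.86102294921875, -240.46392822265625) 40.39578628540039
t 15.07 tcp [ 408.6 -263.7  208.5] tx [ 0.907  0.421 -0.   ] tz [-0.     0.001 -1.   ] q6 0.54 w 0.537 F [-0.4  0.2 -1.7] ff 25.0
463,-240,208 shift [59.3  1.4  0.4]
463,-241,108 shift [ 58.9   2.4 100.4]
```

```bash
python3 -m creep '[{"x":15,"y":0.5,"z":0,"spin":0},{"x":35,"y":1.2,"z":0,"spin":0},{"x":52,"y":2,"z":0,"spin":0},{"x":60,"y":2.2,"z":0,"spin":0},{"x":60,"y":2.2,"z":0,"spin":0},{"x":60,"y":2.2,"z":10,"spin":0},{"x":60,"y":2.2,"z":25,"spin":0},{"x":60,"y":2.2,"z":40,"spin":0}]' 1 25; python3 -m creep '[{"x":0,"y":0,"z":15,"spin":0},{"x":0,"y":0,"z":30,"spin":0},{"x":0,"y":0,"z":44,"spin":0},{"x":0,"y":0,"z":54,"spin":0},{"x":0,"y":0,"z":62,"spin":0},{"x":0,"y":0,"z":65,"spin":0},{"x":0,"y":0,"z":65,"spin":0}]'; python3 go.py 463.9,-240.5,99
```

```text
clock: 16.08
tool_pos: [0.4633, -0.2415, 0.1673]
ee_rot: [-3.068, -0.675, 0.001]
force: [-0.5, -0.1, -0.6]
gripper_width: 0.537
finger_force: 25.0
clock: 16.95
tool_pos: [0.4641, -0.2415, 0.1037]
ee_rot: [3.068, 0.676, 0.0]
force: [0.4, 0.1, -1.0]
gripper_width: 0.537
finger_force: 25.0
t 16.95 tcp [ 464.1 -241.5  103.7] tx [0.907 0.42  0.   ] tz [ 0. -0. -1.] q6 0.63 w 0.537 F [ 0.4  0.1 -1. ] ff 25.0
463.9,-240.5,99 shift [ 0.2 -1.   4.7]
```

```bash
python3 -m creep '[{"x":0.2,"y":-0.8,"z":1,"spin":0},{"x":0.2,"y":-0.8,"z":2,"spin":0},{"x":0.2,"y":-0.8,"z":3,"spin":0},{"x":0.2,"y":-0.8,"z":4,"spin":0},{"x":0.2,"y":-0.8,"z":4.5,"spin":0},{"x":0.2,"y":-0.8,"z":4.5,"spin":0}]'; python3 go.py 463.9,-240.5,99
```

```text
clock: 17.7
tool_pos: [0.4639, -0.2407, 0.0991]
ee_rot: [-3.068, -0.676, 0.0]
force: [-0.4, -0.5, -1.4]
gripper_width: 0.533
finger_force: 25.0
t 17.7 tcp [ 463.9 -240.7   99.1] tx [ 0.907  0.42  -0.   ] tz [-0.  0. -1.] q6 0.64 w 0.533 F [-0.4 -0.5 -1.4] ff 25.0
463.9,-240.5,99 shift [ 0.1 -0.2  0.1]
```

```bash
python3 -m creep '[{"x":0,"y":0,"z":0.5,"spin":0},{"x":0,"y":0,"z":1,"spin":0},{"x":0,"y":0,"z":1,"spin":0}]'; python3 go.py 463.9,-240.5,99
```

```text
clock: 18.08
tool_pos: [0.4642, -0.2409, 0.0988]
ee_rot: [3.068, 0.676, 0.001]
force: [-0.4, 0.9, 6.1]
gripper_width: 0.537
finger_force: 25.0
t 18.07 tcp [ 464.2 -240.9   98.8] tx [0.907 0.42  0.001] tz [ 0.001 -0.    -1.   ] q6 0.64 w 0.537 F [-0.4  0.9  6.1] ff 25.0
463.9,-240.5,99 shift [-0.1 -0.4 -0.2]
```

Contact is at 98.8 mm, exactly the home height. I'll release, rise, back off and check.

```bash
python3 -m creep '[{"x":0,"y":0,"z":0,"spin":0},{"x":0,"y":0,"z":0,"spin":0},{"x":0,"y":0,"z":0,"spin":0},{"x":0,"y":0,"z":0,"spin":0},{"x":0,"y":0,"z":0,"spin":0}]' 0;  python3 -m creep '[{"x":0,"y":0,"z":-8,"spin":0},{"x":0,"y":0,"z":-30,"spin":0},{"x":0,"y":0,"z":-60,"spin":0},{"x":0,"y":0,"z":-90,"spin":0},{"x":0,"y":0,"z":-115,"spin":0},{"x":-25,"y":0,"z":-120,"spin":0},{"x":-50,"y":0,"z":-120,"spin":0},{"x":-60,"y":0,"z":-120,"spin":0}]'
python3 - <<'E'
from m import *
r.snapshot("top")
c=cal("wrist");im=r.snapshot("wrist");sc=r.snapshot("scene")
a=np.linspace(0,2*np.pi,90);P=(.464,-.2405)
for z,rad in((.05,.046),(.09,.032),(.126,.024)):
    cv2.polylines(im,[np.array([proj(c,(P[0]+rad*np.cos(t),P[1]+rad*np.sin(t),z)) for t in a]).astype(int)],True,(0,255,0),1)
o=np.hstack([cv2.resize(im[30:230,160:360],(400,400)),cv2.resize(sc[120:260,100:350],(400,400*140//250)) if 0 else cv2.resize(sc[80:280,100:300],(400,400))]);cv2.imwrite("pics/v7.png",o)
E
python3 go.py
```

```text
clock: 18.7
tool_pos: [0.4638, -0.2407, 0.0981]
ee_rot: [-3.068, -0.676, 0.0]
force: [-0.4, -0.7, -0.5]
gripper_width: 0.995
finger_force: 0.0
clock: 19.7
tool_pos: [0.4086, -0.2662, 0.2187]
ee_rot: [3.068, 0.675, 0.0]
force: [-0.2, 0.4, -0.6]
gripper_width: 1.005
finger_force: 0.0
t 19.85 tcp [ 409.6 -266.1  218.4] tx [0.908 0.42  0.   ] tz [ 0.001 -0.    -1.   ] q6 0.54 w 0.995 F [0.3 0.  0.8] ff 0.0
```

View pics/v7.png

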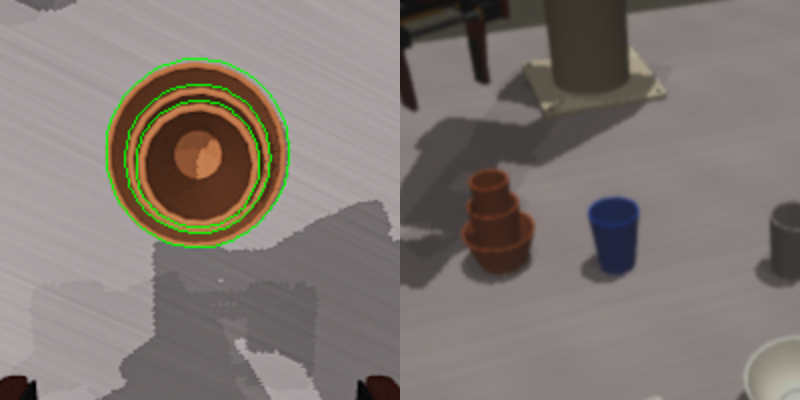

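The three rims match the home-height circles (about (198,160) in the left half). The scene view at (498,220) shows the stack upright, with the blue look-alike untouched and the robot clear.

```bash
python3 -c "
from plant import r
print(r.close_job())"
```

```text
the job is handed in; nothing more can be done
None
```

The three copper measures are nested upright and fully home: the middle one in the wide one, then the slim one in the middle one. Each was set down and released, the bottle was left alone, and the job was handed in at about 20 s.

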